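Try a taper arbor in its sleeve and break it loose

ROBOT

A 6-joint arm with a two-finger parallel gripper is mounted at the origin on the work surface. World frame = base frame: x ahead of the robot, y to its left, z up, the work surface at z = 0. Lengths are in m, angles in degrees, forces in N, time in s.
With the tool pointing down it reaches from about 0.375 to 0.9 m from the base axis. Payload 3.1 kg.
Tool frame: the origin (TCP) lies between the finger pads; the fingertips stand 22 mm ahead of it and the grasp point (between the pads) lies 3 mm ahead of it (bot.tip_extent is the distance from the TCP to the fingertips, in m); y points along the fingers, z is the direction in which the jaws open and shut, and the axes are right-handed (so a half turn about y gives the same grasp; the last joint's range is limited). The gripper opens to 87 mm and grips with 3 to 60 N. Pads are 19 mm wide; open, the fingers measure 117 mm over their backs; the gripper's body (75 mm by 190 mm) begins 51 mm behind the grasp point.
Start: joints at [57.554, 30.224, 82.088, -0, 67.689, -10.227], TCP at [0.236, 0.579, 0.245] pointing down, gripper open.
Joint ranges: [-176.69, 176.69], [-43.24, 126.21], [12.49, 139.97], [-82, 262], [0, 151.66], [-163.58, 163.58]. Speed limits (degrees/s): [159.86, 159.86, 180, 180, 180, 180].

INTERFACE

Orientations are given as a 3x3 rotation matrix whose columns are the frame's x, y, z axes.
In Python, from rig import bot, eyes, models gives the robot as it stands. The module is installed in compiled form; this text tells all that it offers.
- The arm moves only by the tool arm_command, never from a script. Its arguments are lists of equal length, an entry for each row: "translation": the shift along the tool's x, y, z each as a share of 0.08 m, from -1 to 1, a list of three; "rotation": the turn, a rotation vector about the tool's x, y, z each as a share of 60 degrees, from -1 to 1, a list of three; "grip": the closure, from -1 (fully open) to 1 (shut), so that 0 is half open. In form: {"translation": [[x, y, z], ...], "rotation": [[rx, ry, rz], ...], "grip": [grip, ...]}. A call has 1 to 5 rows; each row is the pose to reach, as a shift and turn from the pose commanded when the call began, along the tool's axes at that moment; what a row does not reach only later rows make up. A row lasts 1/10 s, in which the tool goes at most 50 mm and 8.59 degrees, less where a joint would pass 70% of its speed; a pose out of reach is approached as far as the arm can. A call with a number of a shift or a turn outside -1 to 1 is refused whole. A call with a gripper value outside its range is refused whole. The fingers move at their own pace and stop on an object; the grip force is fixed at half the most. Time passes only in rows, so rows that repeat a pose let the fingers close. It gives the time, the measured TCP pose, the force and the opening at its end, in the units of the state.
- bot.read_state(): the state, without advancing time (a new reading comes with each control period).
- eyes.capture(name): name is "scene" or "top" or "wrist"; returns a dict with "image" (400x640x3 uint8, blue, green, red), "mtx" (3x3 intrinsics, pixels), "dist_coeffs" ([k1, k2, p1, p2, k3] as OpenCV has them; the pictures are not rectified), "rvec" (rotation vector, rad) and "tvec" (3), from world to camera coordinates, as OpenCV has them; the wrist camera has in their place "hand_eye" (4x4, takes a point from camera to tool coordinates, whose origin is the TCP and whose axes are the tool frame's). Camera axes: x right, y down, z forward; pixel columns grow to the right and rows downward; lengths in m; the calibration is good to about 2 mm. A picture is of the moment at which its call begins: read the wrist's pose just before it. There is no depth.
- bot.hand_in(): hands the job in, once; it reports no verdict.
Trained networks look in the newest picture that a camera, given by its name, has taken for a name from the list of things; names that differ only in an ending like _2 or _b are one class to them, and where a whole thing is asked for, a point or a joint stands for the part that bears it (a point fixed in the world has none). Each returns a list of dicts, best first, with "conf" (0 to 1); they miss things now and then, are a little off and sometimes report something else, mostly with a low value. They report only what shows in the picture. A call takes as long as a camera call. They do not tell look-alikes from the thing itself.
- models.recognise(camera, thing): "extent" ([left, top, right, bottom] as shares, 0 to 1, of the picture: columns of its width, rows of its height, round what is visible of it).
- models.spot_point(camera, thing): "point" ([column, row] as shares, 0 to 1, of the picture: columns of its width, rows of its height: a listed point, or the origin of a listed thing).
The state is a dict: "time_s": time; "joint_positions": joint angles; "qvel": joint speeds; "tau": joint torques, N m; "position": TCP position; "tcp_rot": TCP orientation; "force": force on the tool from outside, world axes, zero at the start; "moment": the same for the moment, N m; "opening": opening from 0.0 (shut) to 1.0 (fully open).
Only numpy, scipy, OpenCV 4.12 (cv2) and the standard library are available. Lean on these libraries where they do the work, as an engineer would, in place of code of your own. Each camera call takes 0.05 s, during which the arm holds its last target. There are 200 camera calls.

TASK

Lift the crossbar arbor out of the wooden rack and stand it in the taper sleeve with its bar about 45 degrees askew to the wedge, so that it rests high. Press and twist it until the bar lines up with the wedge and it is pushed fully home, then let go. Now push the wedge all the way in by its head to force the arbor loose, without touching the arbor meanwhile, and leave it standing in the sleeve.

Things in the scene. Friction and masses are not known exactly. Their poses are not given: they have to be found in the camera images.
- arbor: Steel arbor with a crossbar head, standing in a rack among a round-knob and a square-head one (tops up to 125 mm). Origin: on its axis, under the 38 mm flange (8 mm thick, on the rack top, 75 mm up); z up, x along the bar. Bar 60 long x 14 wide, 24-42 mm above origin. Below: cone 28 to 17 mm across, 38 deep; flat tang 15 (x) x 6.5 mm to 54 deep, nose to 57. 0.3 kg.
- sleeve: Fixed stand with upright taper sleeve. Origin: sleeve axis at bench level; z up, x = driving direction of the wedge. Rim 85 mm up, mouth 30 mm across. A 10 mm slot along x takes the tang: bar askew, the flange rests about 12 mm above the rim; bar along x (either way, within 10 deg), it can be pushed down onto the rim (home). Sprung grips resist the last 10 mm: push 5 to 15 N.
- wedge (a joint): Travel in m of the steel wedge, captive in the sleeve's slot: 0 fully out, 0.05 fully in (a stop); starts at 0 to 0.006. Slides along the sleeve's x, stays where left. Takes about 3 N alone, up to 20 N under the arbor. Its top slopes 3 in 10, meets the seated tang after about 20 mm and lifts the arbor 7 to 9 mm when fully in.
- wedge_head (a point): Centre of the push face of the wedge's head, a steel block 42 mm wide, 14 mm thick, from 14 to 64 mm above the bench. The point is 45 mm up and, with the wedge fully out, 140 mm from the sleeve's axis on its -x side; the face looks along the sleeve's -x, so push it towards the sleeve (+x). It moves with the wedge.
Mind the look-alikes: they are no part of the job. What is shaped like the sleeve but yellow is not meant. Leave any pink look-alike of the arbor alone.

How it is judged:
By the outcome, as a careful person would: the job done as asked, in the order asked, and still so for the second after the job is handed in, with the robot touching nothing.
It also fails if it takes over 48 s, if anything falls off the work surface, if the arm or the gripper's body presses on something with over 40 N, if the wrist force passes 120 N, or if a joint passes its speed limit or range.

## Working session

There is one attempt and no reset: what is moved stays moved. The work goes in short steps, Python scripts to look and compute and a tool call to move; the robot and the scene stay as the last step left them, time stands still between calls to the robot, and variables do not carry over. Pictures are saved under pics/ and viewed, about 8 in all and at most 12, crops included, and the job is handed in when it is done.

Besides the shell and the picture viewer there is one more tool, called after "Call:" by a JSON object that holds its "fn" and its "kwargs". arm_command: Moves the arm, as the interface text tells. Shift numbers are shares of 0.08 m and turn numbers shares of 60 degrees, none past 1 either way. Its arguments: {"type":"object","properties":{"translation":{"type":"array"},"rotation":{"type":"array"},"grip":{"type":"array"}},"required":["translation","rotation","grip"]}

```bash
mkdir -p pics; cat > h.py <<'E'
import numpy as np, cv2, json
from rig import bot, eyes, models
def cap(n,save=None):
    s=bot.read_state(); c=eyes.capture(n)
    if n=="wrist":
        T=np.eye(4);T[:3,:3]=np.array(s["tcp_rot"]);T[:3,3]=s["position"]
        W=T@np.array(c["hand_eye"]); c["R"]=W[:3,:3].T; c["t"]=-c["R"]@W[:3,3]
    else:
        c["R"]=cv2.Rodrigues(np.array(c["rvec"],float))[0]; c["t"]=np.array(c["tvec"],float).ravel()
    c["mtx"]=np.array(c["mtx"],float); c["dist_coeffs"]=np.array(c["dist_coeffs"],float)
    if save: cv2.imwrite("pics/"+save,c["image"])
    return c
def back(c,px,z):
    u=cv2.undistortPoints(np.array([[px]],float),c["mtx"],c["dist_coeffs"])[0,0]
    d=c["R"].T@np.array([u[0],u[1],1]); o=-c["R"].T@c["t"]
    return o+d*(z-o[2])/d[2]
def proj(c,p):
    return cv2.projectPoints(np.array(p,float).reshape(-1,1,3),cv2.Rodrigues(c["R"])[0],c["t"],c["mtx"],c["dist_coeffs"])[0].reshape(-1,2)
def st():
    s=bot.read_state(); print(s["time_s"],np.round(s["position"],4),np.round(s["tcp_rot"],3).tolist(),np.round(s["force"],1),round(s["opening"],3),np.round(s["joint_positions"],1))
E
python3 - <<'E'
from h import *
st()
Z=dict(arbor=.075,sleeve=0,wedge=.03,wedge_head=.045)
for n in ["scene","top"]:
    c=cap(n,n+"1.png")
    for t in Z:
        for r in models.recognise(n,t)[:4]: print(n,t,"box",round(r["conf"],2),np.round(np.array(r["extent"])*[640,400,640,400]))
        if t!="wedge":
          for r in models.spot_point(n,t)[:4]:
            p=np.array(r["point"])*[640,400]; print(n,t,"pt",round(r["conf"],2),np.round(p,1),np.round(back(c,p,Z[t]),4))
E
```

```text
0.0 [0.2359 0.578  0.2436] [[0.926, -0.001, 0.378], [-0.378, -0.002, 0.926], [-0.0, -1.0, -0.002]] [-0.3  0.8  0.5] 0.999 [ 57.6  30.3  82.2  -0.   67.7 -10.2]
scene arbor box 0.8 [289. 199. 316. 246.]
scene arbor box 0.8 [286. 277. 323. 316.]
scene arbor pt 0.97 [303.1 295.1] [0.7029 0.1625 0.075 ]
scene arbor pt 0.93 [302.  226.8] [0.5757 0.0915 0.075 ]
scene sleeve box 0.91 [244. 116. 302. 186.]
scene sleeve box 0.81 [174. 167. 259. 259.]
scene sleeve pt 0.93 [285.3 146.9] [ 0.2721 -0.1278  0.    ]
scene sleeve pt 0.83 [235.  202.7] [ 0.5147 -0.1167  0.    ]
scene wedge box 0.86 [180. 199. 230. 239.]
scene wedge box 0.61 [249. 144. 281. 177.]
scene wedge_head box 0.93 [250. 144. 283. 176.]
scene wedge_head box 0.9 [178. 200. 225. 240.]
scene wedge_head pt 0.88 [182.8 223.8] [ 0.6486 -0.1373  0.045 ]
scene wedge_head pt 0.65 [258.2 161.4] [ 0.4092 -0.118   0.045 ]
top arbor box 0.85 [303. 147. 321. 178.]
top arbor pt 0.77 [282.5 117.5] [0.6834 0.1653 0.075 ]
top arbor pt 0.58 [314.8 167.8] [0.5769 0.0879 0.075 ]
top sleeve box 0.86 [386. 250. 432. 348.]
top sleeve box 0.79 [386. 140. 428. 232.]
top sleeve pt 0.79 [403.9 322.8] [ 0.2784 -0.1213  0.    ]
top sleeve pt 0.6 [404.6 208.8] [ 0.5216 -0.1158  0.    ]
top sleeve pt 0.29 [311.5 167.7] [0.6009 0.0983 0.    ]
top wedge box 0.98 [403. 141. 427. 189.]
top wedge box 0.91 [398. 256. 422. 313.]
top wedge_head box 0.89 [401. 143. 427. 191.]
top wedge_head box 0.82 [395. 255. 422. 315.]
top wedge_head pt 0.88 [406.9 255.1] [ 0.4152 -0.1133  0.045 ]
top wedge_head pt 0.59 [416.1 144.9] [ 0.6561 -0.1275  0.045 ]
```

```bash
python3 -c "
import cv2,numpy as np
a=cv2.imread('pics/scene1.png');b=cv2.imread('pics/top1.png')
cv2.imwrite('pics/both.png',cv2.resize(np.vstack([a,b]),(480,600)))"
```

```text
(no output)
```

View pics/top1.png

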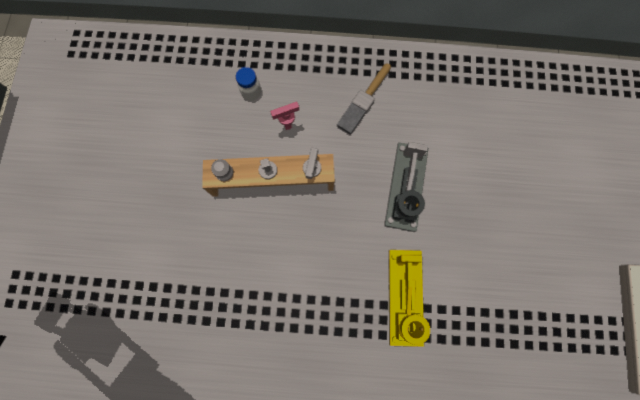

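View pics/scene1.png

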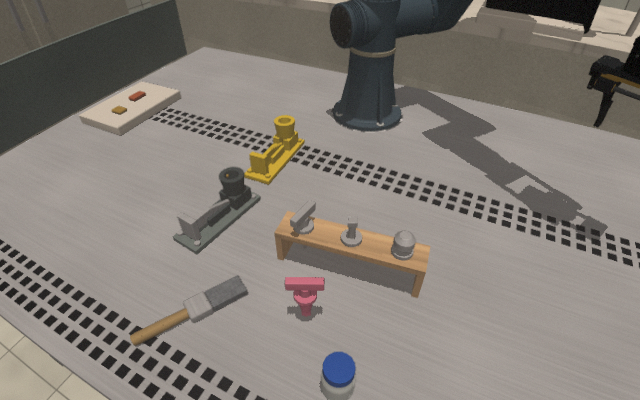

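The top view (640x400) shows the grey sleeve at about (408,205) with its wedge head at (416,147). The steel crossbar arbor is at (312,165), at the right end of the rack. The scene view agrees, and the yellow sleeve and pink arbor are decoys. Next I move over the arbor.

Call:
{"fn": "arm_command", "kwargs": {"translation": [[0.45,0,-0.3],[0.9,0,-0.58]], "rotation": [[0,0,0],[0,0,0]], "grip": [-1,-1]}}

```text
time_s: 1.0
position: [0.2852, 0.5082, 0.2445]
tcp_rot: [[0.927, 0.0, 0.375], [-0.375, 0.0, 0.927], [0.0, -1.0, 0.0]]
force: [0.8, -0.2, 0.8]
opening: 0.997
```

Call:
{"fn": "arm_command", "kwargs": {"translation": [[0.45,0,-0.3],[0.9,0,-0.58]], "rotation": [[0,0,0],[0,0,0]], "grip": [-1,-1]}}

```text
time_s: 1.2
position: [0.3351, 0.4369, 0.2447]
tcp_rot: [[0.926, 0.0, 0.377], [-0.377, 0.0, 0.926], [0.0, -1.0, 0.0]]
force: [0.5, -0.2, 0.5]
opening: 0.997
```

Call:
{"fn": "arm_command", "kwargs": {"translation": [[0.45,0,-0.3],[0.9,0,-0.58]], "rotation": [[0,0,0],[0,0,0]], "grip": [-1,-1]}}

```text
time_s: 1.4
position: [0.3843, 0.3666, 0.2447]
tcp_rot: [[0.926, 0.0, 0.378], [-0.378, 0.0, 0.926], [0.0, -1.0, 0.0]]
force: [0.3, 0.9, 0.1]
opening: 1.0
```

Call:
{"fn": "arm_command", "kwargs": {"translation": [[0.45,0,-0.3],[0.9,0,-0.58]], "rotation": [[0,0,0],[0,0,0]], "grip": [-1,-1]}}

```text
time_s: 1.6
position: [0.4335, 0.2963, 0.2448]
tcp_rot: [[0.926, 0.0, 0.378], [-0.378, 0.0, 0.926], [0.0, -1.0, 0.0]]
force: [2.0, 0.7, -1.1]
opening: 0.999
```

Call:
{"fn": "arm_command", "kwargs": {"translation": [[0.45,0,-0.3],[0.9,0,-0.58]], "rotation": [[0,0,0],[0,0,0]], "grip": [-1,-1]}}

```text
time_s: 1.8
position: [0.4827, 0.2261, 0.2448]
tcp_rot: [[0.926, 0.001, 0.378], [-0.378, 0.0, 0.926], [0.0, -1.0, 0.0]]
force: [0.9, -0.0, 0.2]
opening: 0.999
```

Call:
{"fn": "arm_command", "kwargs": {"translation": [[0.45,0,-0.3],[0.9,0,-0.58],[0.9,0,-0.58]], "rotation": [[0,0,0],[0,0,0],[0,0,0]], "grip": [-1,-1,-1]}}

```text
time_s: 2.1
position: [0.5351, 0.1533, 0.245]
tcp_rot: [[0.924, 0.004, 0.383], [-0.383, -0.001, 0.924], [0.005, -1.0, 0.0]]
force: [0.6, 0.3, 0.4]
opening: 0.998
```

Call:
{"fn": "arm_command", "kwargs": {"translation": [[0.4,0,-0.27],[0.77,0,-0.53],[0.77,0,-0.53]], "rotation": [[0,0,0],[0,0,0],[0,0,0]], "grip": [-1,-1,-1]}}

```text
time_s: 2.4
position: [0.5747, 0.092, 0.2448]
tcp_rot: [[0.924, 0.003, 0.382], [-0.382, -0.001, 0.924], [0.003, -1.0, -0.0]]
force: [-0.3, 0.6, -0.0]
opening: 0.999
```

```bash
python3 - <<'E'
from h import *
st()
c=cap("wrist","w1.png")
np.save("w1.npy",c,allow_pickle=True)
for t,z in dict(arbor=.075,sleeve=0,wedge_head=.045).items():
    for r in models.recognise("wrist",t)[:3]: print(t,"box",round(r["conf"],2),np.round(np.array(r["extent"])*[640,400,640,400]))
    for r in models.spot_point("wrist",t)[:3]:
        p=np.array(r["point"])*[640,400]; print(t,"pt",round(r["conf"],2),np.round(p,1),np.round(back(c,p,z),4))
E
```

```text
2.4 [0.5747 0.092  0.2448] [[0.924, 0.003, 0.382], [-0.382, -0.001, 0.924], [0.003, -1.0, -0.0]] [-0.3  0.6 -0. ] 0.999 [ -1.9  26.8  88.5  -0.1  64.5 -69.4]
arbor box 0.76 [399. 228. 442. 255.]
arbor box 0.67 [302. 160. 337. 226.]
arbor pt 0.87 [319.3 183.7] [0.5735 0.0947 0.075 ]
sleeve box 0.97 [ 93. 152. 203. 263.]
sleeve box 0.62 [  0.   0. 137. 146.]
sleeve pt 0.58 [54.3 10. ] [ 0.2725 -0.1218  0.    ]
sleeve pt 0.57 [156.9 188.3] [ 0.5141 -0.1109  0.    ]
sleeve pt 0.23 [320.  183.6] [0.5901 0.0894 0.    ]
wedge_head box 0.97 [ 40.  20. 115. 126.]
wedge_head box 0.56 [151. 215. 178. 260.]
wedge_head pt 0.6 [ 91.7 118.1] [ 0.4139 -0.113   0.045 ]
```

View pics/w1.png

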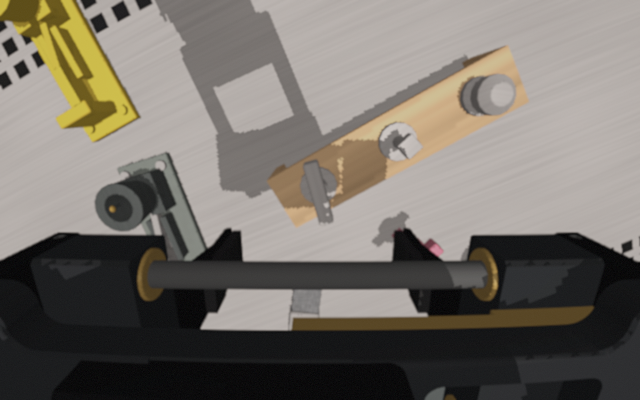

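The wrist view shows the arbor flange at about (320,184), with its bar running from (308,163) to (326,222). The grey sleeve's rim is at (125,206). I'll overlay models to refine these.

```bash
cat >> h.py <<'E'
def bar(x,y,yaw,z0=.075):
    a=np.radians(yaw);R=np.array([[np.cos(a),-np.sin(a)],[np.sin(a),np.cos(a)]])
    q=np.array([[.03,.007],[.03,-.007],[-.03,-.007],[-.03,.007]])@R.T+[x,y]
    return np.c_[q,np.full(4,z0+.042)]
def circ(x,y,z,r):
    t=np.linspace(0,2*np.pi,60);return np.c_[x+r*np.cos(t),y+r*np.sin(t),np.full(60,z)]
def draw(img,c,P,off,s,col):
    p=(proj(c,P)-off)*s
    cv2.polylines(img,[np.round(p).astype(int)],True,col,1)
def crop(c,x0,y0,x1,y1,s): return cv2.resize(c["image"][y0:y1,x0:x1],None,fx=s,fy=s,interpolation=cv2.INTER_CUBIC)
E
python3 - <<'E'
from h import *
c=np.load("w1.npy",allow_pickle=True).item()
print(back(c,(125,206),.085), [np.round(back(c,p,.117),4) for p in [(308,163),(326,222)]])
a=crop(c,270,130,370,240,4); o=np.array([270,130])
draw(a,c,bar(.5747,.092,-17),o,4,(0,0,255)); draw(a,c,circ(.5747,.092,.083,.019),o,4,(0,255,0))
b=crop(c,80,140,180,250,4); o=np.array([80,140])
p=back(c,(125,206),.085); draw(b,c,circ(p[0],p[1],.085,.015),o,4,(0,0,255))
cv2.imwrite("pics/f1.png",np.hstack([a,b]))
E
```

```text
[ 0.51556719 -0.1016638   0.085     ] [array([0.5433, 0.0961, 0.117 ]), array([0.6004, 0.0902, 0.117 ])]
```

View pics/f1.png

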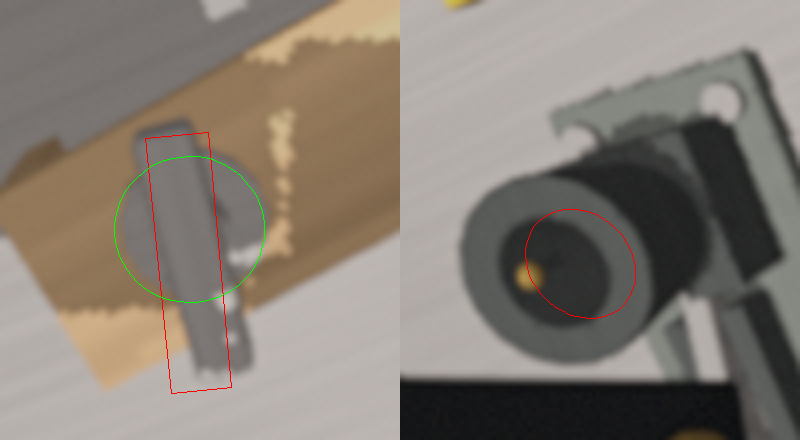

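Call:
{"fn": "arm_command", "kwargs": {"translation": [[0.05,0,-0.44],[0.1,0,-0.88]], "rotation": [[0,0,0],[0,0,0]], "grip": [-1,-1]}}

```text
time_s: 2.95
position: [0.5522, 0.0278, 0.2446]
tcp_rot: [[0.927, 0.0, 0.374], [-0.374, -0.0, 0.927], [0.0, -1.0, 0.0]]
force: [0.1, -1.1, -0.1]
opening: 0.998
```

Call:
{"fn": "arm_command", "kwargs": {"translation": [[0.05,0,-0.44],[0.1,0,-0.88]], "rotation": [[0,0,0],[0,0,0]], "grip": [-1,-1]}}

```text
time_s: 3.15
position: [0.5328, -0.0415, 0.2447]
tcp_rot: [[0.926, 0.0, 0.376], [-0.376, -0.0, 0.926], [0.0, -1.0, 0.0]]
force: [1.1, -1.0, 0.6]
opening: 1.0
```

Call:
{"fn": "arm_command", "kwargs": {"translation": [[0.05,0,-0.44],[0.1,0,-0.88],[0.1,0,-0.88],[0.1,0,-0.88]], "rotation": [[0,0,0],[0,0,0],[0,0,0],[0,0,0]], "grip": [-1,-1,-1,-1]}}

```text
time_s: 3.55
position: [0.5141, -0.1095, 0.2447]
tcp_rot: [[0.925, 0.0, 0.379], [-0.379, 0.001, 0.925], [-0.0, -1.0, 0.001]]
force: [-0.5, 0.0, -0.4]
opening: 0.999
```

```bash
python3 - <<'E'
from h import *
from scipy.optimize import least_squares
st()
c=cap("wrist","w2.png"); np.save("w2.npy",c,allow_pickle=True)
for t,z in dict(sleeve=0,wedge_head=.045).items():
    for r in models.spot_point("wrist",t)[:3]:
        p=np.array(r["point"])*[640,400]; print(t,"pt",round(r["conf"],2),np.round(p,1),np.round(back(c,p,z),4))
d=np.load("w1.npy",allow_pickle=True).item()
p1,p2=back(d,(310.8,161.3),.117),back(d,(324,222.5),.117)
v=p2-p1; m=(p1+p2)/2; yaw=np.degrees(np.arctan2(v[1],v[0])); print("bar",m,yaw,np.linalg.norm(v))
a=crop(d,270,130,370,240,4); o=np.array([270,130])
draw(a,d,bar(m[0],m[1],yaw),o,4,(0,0,255)); draw(a,d,circ(m[0],m[1],.083,.019),o,4,(0,255,0))
b=crop(c,240,110,440,310,2.2); o=np.array([240,110])
cv2.imwrite("pics/f2.png",np.hstack([a,b]))
E
```

```text
3.55 [ 0.5141 -0.1095  0.2447] [[0.925, 0.0, 0.379], [-0.379, 0.001, 0.925], [-0.0, -1.0, 0.001]] [-0.5  0.  -0.4] 0.999 [-24.2  22.6  96.3   0.   61.1 -92. ]
sleeve pt 0.8 [316.9 171.5] [ 0.5127 -0.1093  0.    ]
wedge_head pt 0.97 [346.  281.5] [ 0.6475 -0.1252  0.045 ]
wedge_head pt 0.61 [276.7  95.3] [ 0.4129 -0.1143  0.045 ]
bar [0.57148621 0.0936221  0.117     ] -10.612916602444011 0.058256816610854224
```

View pics/f2.png

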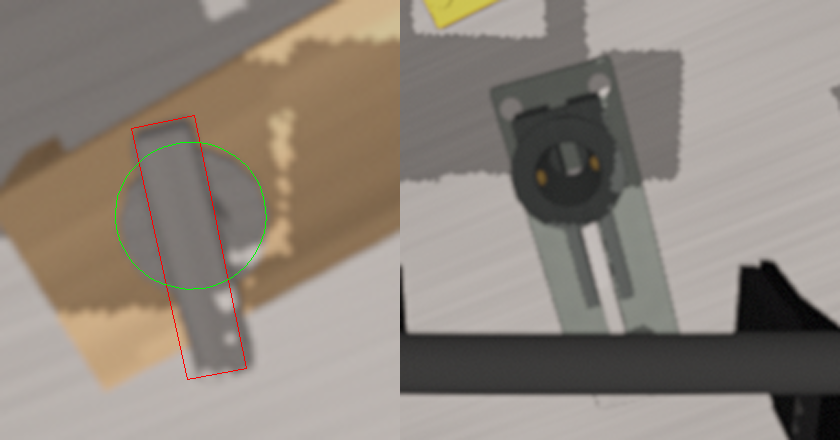

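```bash
python3 - <<'E'
from h import *
c=np.load("w2.npy",allow_pickle=True).item()
f=lambda x,y:((x-400)/2.2+240,y/2.2+110)
print("rim",back(c,f(569,171),.085))
for a,b in [((612,55),(680,335)),((490,92),(565,335)),((584,222),(605,305))]:
    v=back(c,f(*b),.008)-back(c,f(*a),.008); print(np.degrees(np.arctan2(v[1],v[0])))
b=crop(c,270,130,370,240,4);o=np.array([270,130]); r=back(c,f(569,171),.085)
draw(b,c,circ(*r,.015),o,4,(0,0,255));draw(b,c,circ(*r,.0225),o,4,(0,255,0))
cv2.imwrite("pics/f3.png",b)
E
```

```text
rim [ 0.51314038 -0.10948204  0.085     ]
-7.445477379441674
-6.752656400685822
-8.420512864865787
```

View pics/f3.png

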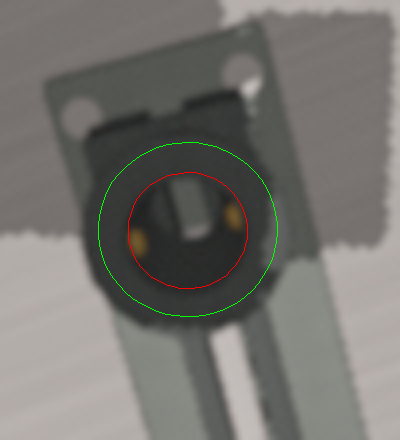

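Call:
{"fn": "arm_command", "kwargs": {"translation": [[-0.05,0,0.44],[-0.09,0,0.875]], "rotation": [[0,0,0],[0,0,0]], "grip": [-1,-1]}}

```text
time_s: 3.9
position: [0.5344, -0.0406, 0.2446]
tcp_rot: [[0.926, 0.0, 0.379], [-0.379, 0.0, 0.926], [0.0, -1.0, 0.0]]
force: [-0.1, 0.0, -0.2]
opening: 0.999
```

Call:
{"fn": "arm_command", "kwargs": {"translation": [[-0.05,0,0.44],[-0.09,0,0.875]], "rotation": [[0,0,0],[0,0,0]], "grip": [-0.3,-0.3]}}

```text
time_s: 4.1
position: [0.554, 0.0283, 0.2446]
tcp_rot: [[0.926, -0.0, 0.376], [-0.376, 0.0, 0.926], [-0.0, -1.0, 0.0]]
force: [-0.6, -0.8, -1.0]
opening: 0.896
```

Call:
{"fn": "arm_command", "kwargs": {"translation": [[-0.05,0,0.44],[-0.09,0,0.875],[-0.09,0,0.875],[-0.09,0,0.875]], "rotation": [[0,-0.1,0],[0,-0.2,0],[0,-0.2,0],[0,-0.2,0]], "grip": [-0.3,-0.3,-0.3,-0.3]}}

```text
time_s: 4.5
position: [0.5733, 0.0949, 0.2443]
tcp_rot: [[0.985, -0.001, 0.174], [-0.174, -0.0, 0.985], [-0.001, -1.0, -0.0]]
force: [-1.1, 0.3, -0.3]
opening: 0.662
```

```bash
python3 - <<'E'
from h import *
st()
c=cap("wrist"); 
for r in models.spot_point("wrist","arbor")[:3]:
        p=np.array(r["point"])*[640,400]; print("pt",round(r["conf"],2),np.round(p,1),np.round(back(c,p,.075),4))
b=crop(c,270,130,370,240,5);o=np.array([270,130])
draw(b,c,bar(.5725,.0935,-10),o,5,(0,0,255));draw(b,c,circ(.5725,.0935,.083,.019),o,5,(0,255,0))
cv2.imwrite("pics/f4.png",b)
E
```

```text
4.5 [0.5733 0.0949 0.2443] [[0.985, -0.001, 0.174], [-0.174, -0.0, 0.985], [-0.001, -1.0, -0.0]] [-1.1  0.3 -0.3] 0.662 [ -1.6  26.9  88.5  -0.   64.6 -81.6]
pt 0.9 [316.7 186.8] [0.5735 0.0941 0.075 ]
```

View pics/f4.png

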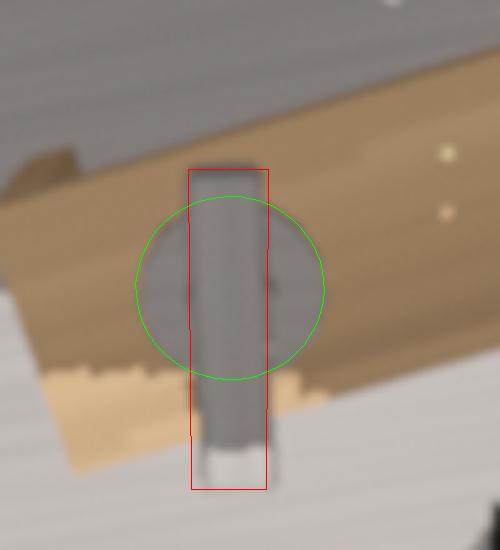

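The overlay fits to within about 1–2 mm, and the bar is turned about 3° more. I'll descend and grip.

Call:
{"fn": "arm_command", "kwargs": {"translation": [[0,0.4,0],[0,0.84,-0.02]], "rotation": [[0,-0.04,0],[0,-0.04,0]], "grip": [-0.3,-0.3]}}

```text
time_s: 4.8
position: [0.5746, 0.0904, 0.1783]
tcp_rot: [[0.991, 0.005, 0.137], [-0.137, -0.0, 0.991], [0.005, -1.0, 0.0]]
force: [-0.2, 0.7, -0.2]
opening: 0.651
```

Call:
{"fn": "arm_command", "kwargs": {"translation": [[0,0.4,0],[0,0.7,0],[0,0.84,0],[0,0.84,0]], "rotation": [[0,0,0],[0,0,0],[0,0,0],[0,0,0]], "grip": [-0.3,-0.3,-0.3,1]}}

```text
time_s: 5.2
position: [0.5724, 0.0905, 0.1088]
tcp_rot: [[0.99, -0.004, 0.138], [-0.138, 0.0, 0.99], [-0.003, -1.0, -0.0]]
force: [-0.1, 0.7, 0.1]
opening: 0.616
```

Call:
{"fn": "arm_command", "kwargs": {"translation": [[0,0,0],[0,0,0],[0,0,0],[0,0,0],[0,0,0]], "rotation": [[0,0,0],[0,0,0],[0,0,0],[0,0,0],[0,0,0]], "grip": [1,1,1,1,1]}}

```text
time_s: 5.7
position: [0.574, 0.0919, 0.111]
tcp_rot: [[0.991, 0.002, 0.137], [-0.137, 0.001, 0.991], [0.002, -1.0, 0.001]]
force: [-0.2, 1.5, 2.7]
opening: 0.197
```

Call:
{"fn": "arm_command", "kwargs": {"translation": [[0,0,0],[0,0,0],[0,0,0],[0,0,0],[0,0,0]], "rotation": [[0,0,0],[0,0,0],[0,0,0],[0,0,0],[0,0,0]], "grip": [1,1,1,1,1]}}

```text
time_s: 6.2
position: [0.5739, 0.0919, 0.1109]
tcp_rot: [[0.991, 0.001, 0.136], [-0.136, 0.001, 0.991], [0.001, -1.0, 0.001]]
force: [0.4, 2.9, 5.5]
opening: 0.192
```

Call:
{"fn": "arm_command", "kwargs": {"translation": [[0,-0.12,0],[0,-0.4,0],[0,-0.8,0]], "rotation": [[0,0,0],[0,0,0],[0,0,0]], "grip": [1,1,1]}}

```text
time_s: 6.5
position: [0.571, 0.0909, 0.1725]
tcp_rot: [[0.991, -0.007, 0.136], [-0.136, -0.001, 0.991], [-0.007, -1.0, -0.002]]
force: [0.1, 0.3, -2.5]
opening: 0.193
```

Call:
{"fn": "arm_command", "kwargs": {"translation": [[0,-0.4,0],[0,-0.7,0],[0,-0.7,0]], "rotation": [[0,0,0],[0,0,0],[0,0,0]], "grip": [1,1,1]}}

```text
time_s: 6.8
position: [0.5752, 0.091, 0.2333]
tcp_rot: [[0.991, 0.007, 0.136], [-0.136, -0.001, 0.991], [0.007, -1.0, -0.0]]
force: [0.9, -1.4, -3.0]
opening: 0.191
```

```bash
python3 - <<'E'
from h import *
st()
a=cap("wrist")["image"][100:300,180:460]
b=cap("scene")["image"][110:310,180:460]
cv2.imwrite("pics/g1.png",np.hstack([cv2.resize(a,None,fx=1.42,fy=1.42),cv2.resize(b,None,fx=1.42,fy=1.42)]))
E
```

```text
6.8 [0.5752 0.091  0.2333] [[0.991, 0.007, 0.136], [-0.136, -0.001, 0.991], [0.007, -1.0, -0.0]] [ 0.9 -1.4 -3. ] 0.191 [ -2.   27.5  89.3  -0.1  62.7 -84.2]
```

View pics/g1.png

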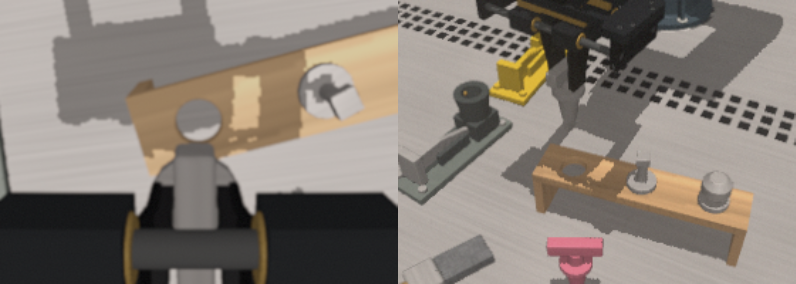

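Call:
{"fn": "arm_command", "kwargs": {"translation": [[-0.07,0,-0.43],[-0.135,0,-0.867]], "rotation": [[0,0,0],[0,0,0]], "grip": [1,1]}}

```text
time_s: 7.1
position: [0.5513, 0.0243, 0.2275]
tcp_rot: [[0.991, -0.005, 0.133], [-0.133, 0.0, 0.991], [-0.005, -1.0, -0.0]]
force: [0.1, -0.5, -4.9]
opening: 0.19
```

Call:
{"fn": "arm_command", "kwargs": {"translation": [[-0.07,0,-0.43],[-0.135,0,-0.867]], "rotation": [[0,0,0],[0,0,0]], "grip": [1,1]}}

```text
time_s: 7.3
position: [0.5309, -0.0438, 0.2276]
tcp_rot: [[0.991, -0.006, 0.135], [-0.135, 0.001, 0.991], [-0.006, -1.0, 0.001]]
force: [0.0, -0.4, -2.8]
opening: 0.193
```

Call:
{"fn": "arm_command", "kwargs": {"translation": [[-0.07,0,-0.43],[-0.135,0,-0.867],[-0.135,0,-0.867],[-0.135,0,-0.867],[-0.135,0,-0.867]], "rotation": [[0,0.1,0],[0,0.23,0],[0,0.36,0],[0,0.49,0],[0,0.62,0]], "grip": [1,1,1,1,1]}}

```text
time_s: 7.8
position: [0.5111, -0.1104, 0.2276]
tcp_rot: [[0.702, -0.005, 0.712], [-0.712, 0.002, 0.702], [-0.005, -1.0, -0.002]]
force: [-0.8, 0.3, -4.5]
opening: 0.195
```

Call:
{"fn": "arm_command", "kwargs": {"translation": [[0,0,0],[0,0,0],[0,0,0]], "rotation": [[0,0.12,0],[0,0.12,0],[0,0.12,0]], "grip": [1,1,1]}}

```text
time_s: 8.1
position: [0.512, -0.11, 0.2285]
tcp_rot: [[0.615, -0.003, 0.789], [-0.789, 0.001, 0.615], [-0.003, -1.0, -0.002]]
force: [0.2, 0.2, -3.6]
opening: 0.19
```

```bash
python3 - <<'E'
from h import *
st()
a=cap("wrist")["image"][80:330,180:460]
S=cap("scene"); T=cap("top"); np.save("s2.npy",S,allow_pickle=True); np.save("t2.npy",T,allow_pickle=True)
b=S["image"][90:290,140:340]; t=T["image"][120:260,330:470]
cv2.imwrite("pics/g2.png",np.hstack([cv2.resize(x,(260*x.shape[1]//x.shape[0],260)) for x in (a,b,t)]))
E
```

```text
8.1 [ 0.512  -0.11    0.2285] [[0.615, -0.003, 0.789], [-0.789, 0.001, 0.615], [-0.003, -1.0, -0.002]] [ 0.2  0.2 -3.6] 0.19 [-24.4  23.7  97.4  -0.   59.  -62.3]
```

View pics/g2.png

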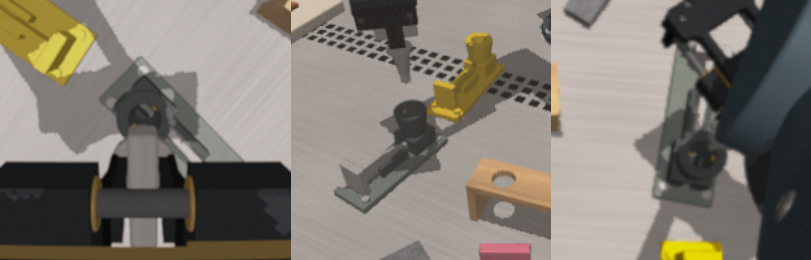

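```bash
python3 - <<'E'
from h import *
for f in "st":
    c=np.load(f+"2.npy",allow_pickle=True).item()
    print(f,"nose,rim(proj)",proj(c,[[.512,-.11,.1355],[.5135,-.111,.085]]).round(1).tolist())
S=np.load("s2.npy",allow_pickle=True).item();T=np.load("t2.npy",allow_pickle=True).item()
print("rim scene/top",back(S,(232.3,171.5),.085),back(T,(330+(699-551)/1.857,120+157/1.857),.085))
E
```

```text
s nose,rim(proj) [[228.2, 153.1], [231.3, 173.3]]
t nose,rim(proj) [[417.8, 198.8], [411.7, 203.9]]
rim scene/top [ 0.50765894 -0.11272531  0.085     ] [ 0.51194384 -0.10702134  0.085     ]
```

Call:
{"fn": "arm_command", "kwargs": {"translation": [[0.0125,0.3,0.005],[0.0125,0.6,0.005],[0.0125,0.8,0.005],[0.0125,0.9,0.005],[0.0125,0.95,0.005]], "rotation": [[0,0,0],[0,0,0],[0,0,0],[0,0,0],[0,0,0]], "grip": [1,1,1,1,1]}}

```text
time_s: 8.75
position: [0.5138, -0.1108, 0.1535]
tcp_rot: [[0.613, -0.001, 0.79], [-0.79, 0.0, 0.613], [-0.001, -1.0, -0.001]]
force: [0.2, 0.3, -2.7]
opening: 0.193
```

Call:
{"fn": "arm_command", "kwargs": {"translation": [[0,0.05,0],[0,0.1,0],[0,0.14,0],[0,0.17,0],[0,0.2,0]], "rotation": [[0,0,0],[0,0,0],[0,0,0],[0,0,0],[0,0,0]], "grip": [1,1,1,1,1]}}

```text
time_s: 9.25
position: [0.5141, -0.111, 0.1382]
tcp_rot: [[0.613, 0.001, 0.79], [-0.79, -0.0, 0.613], [0.001, -1.0, 0.0]]
force: [-0.3, 0.0, -3.2]
opening: 0.19
```

```bash
python3 -c "
from h import *
st()"
```

```text
9.25 [ 0.5141 -0.111   0.1382] [[0.613, 0.001, 0.79], [-0.79, -0.0, 0.613], [0.001, -1.0, 0.0]] [-0.3  0.  -3.2] 0.19 [-24.4  31.7 101.9  -0.   46.4 -62.1]
```

Call:
{"fn": "arm_command", "kwargs": {"translation": [[0,0.02,0],[0,0.04,0],[0,0.06,0],[0,0.06,0]], "rotation": [[0,0,0],[0,0,0],[0,0,0],[0,0,0]], "grip": [1,1,1,1]}}

```text
time_s: 9.65
position: [0.5138, -0.1109, 0.1332]
tcp_rot: [[0.613, -0.0, 0.79], [-0.79, 0.0, 0.613], [-0.0, -1.0, -0.0]]
force: [0.1, 0.1, -3.6]
opening: 0.195
```

Call:
{"fn": "arm_command", "kwargs": {"translation": [[0,0.02,0],[0,0.03,0],[0,0.03,0]], "rotation": [[0,0,0],[0,0,0],[0,0,0]], "grip": [1,1,1]}}

```text
time_s: 9.95
position: [0.515, -0.1115, 0.1324]
tcp_rot: [[0.613, 0.003, 0.79], [-0.79, -0.002, 0.613], [0.003, -1.0, 0.001]]
force: [-0.9, 0.6, 6.0]
opening: 0.193
```

Call:
{"fn": "arm_command", "kwargs": {"translation": [[0,-0.02,0],[0,-0.02,0],[0,-0.02,0],[0,-0.02,0],[0,-0.02,0]], "rotation": [[0,0,0],[0,0,0],[0,0,0],[0,0,0],[0,0,0]], "grip": [0.4,0.4,0.4,0.4,0.4]}}

```text
time_s: 10.45
position: [0.5139, -0.1109, 0.1324]
tcp_rot: [[0.613, -0.0, 0.79], [-0.79, 0.0, 0.613], [-0.0, -1.0, -0.0]]
force: [-0.8, -0.3, 0.6]
opening: 0.298
```

```bash
python3 - <<'E'
from h import *
st()
a=cap("wrist")["image"][80:330,180:460]
b=cap("scene")["image"][130:250,160:280]
cv2.imwrite("pics/g3.png",np.hstack([cv2.resize(x,(350*x.shape[1]//x.shape[0],350)) for x in (a,b)]))
E
```

```text
10.45 [ 0.5139 -0.1109  0.1324] [[0.613, -0.0, 0.79], [-0.79, 0.0, 0.613], [-0.0, -1.0, -0.0]] [-0.8 -0.3  0.6] 0.298 [-24.4  32.3 102.1   0.   45.6 -62.1]
```

View pics/g3.png

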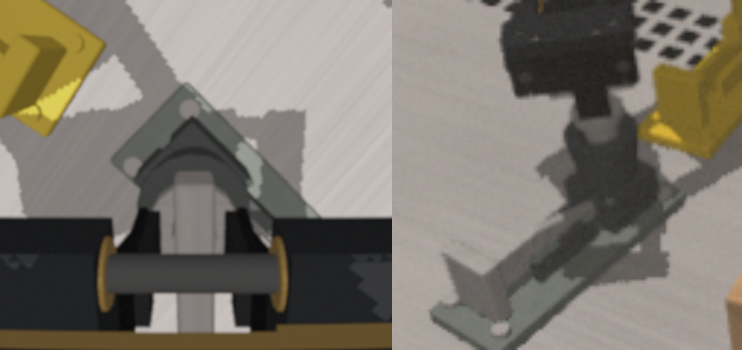

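The arbor has been let go and stands high, with its bar about 45° to the wedge. Next I regrip, twist +45° under light pressure, then press home.

Call:
{"fn": "arm_command", "kwargs": {"translation": [[0,0,0],[0,0,0],[0,0,0],[0,0,0],[0,0.02,0]], "rotation": [[0,0,0],[0,0,0],[0,0,0],[0,0,0],[0,0,0]], "grip": [1,1,1,1,1]}}

```text
time_s: 11.05
position: [0.5146, -0.1113, 0.1319]
tcp_rot: [[0.613, 0.002, 0.79], [-0.79, -0.001, 0.613], [0.002, -1.0, 0.001]]
force: [-1.1, 0.9, 14.7]
opening: 0.192
```

Call:
{"fn": "arm_command", "kwargs": {"translation": [[0,0,0],[0,0,0],[0,0,0],[0,0,0],[0,0,0]], "rotation": [[0,-0.12,0],[0,-0.24,0],[0,-0.36,0],[0,-0.48,0],[0,-0.6,0]], "grip": [1,1,1,1,1]}}

```text
time_s: 11.55
position: [0.5135, -0.1106, 0.1305]
tcp_rot: [[0.962, -0.001, 0.274], [-0.274, 0.001, 0.962], [-0.001, -1.0, 0.0]]
force: [0.8, 0.3, -3.7]
opening: 0.194
```

Call:
{"fn": "arm_command", "kwargs": {"translation": [[0,0,0],[0,0,0],[0,0,0],[0,0,0]], "rotation": [[0,-0.1,0],[0,-0.15,0],[0,-0.15,0],[0,-0.15,0]], "grip": [1,1,1,1]}}

```text
time_s: 11.95
position: [0.5135, -0.1106, 0.1305]
tcp_rot: [[0.992, -0.001, 0.127], [-0.127, 0.001, 0.992], [-0.001, -1.0, 0.001]]
force: [0.5, 0.2, -3.5]
opening: 0.191
```

Call:
{"fn": "arm_command", "kwargs": {"translation": [[0,0.03,0],[0,0.06,0],[0,0.06,0]], "rotation": [[0,0,0],[0,0,0],[0,0,0]], "grip": [1,1,1]}}

```text
time_s: 12.25
position: [0.5139, -0.1108, 0.126]
tcp_rot: [[0.992, -0.0, 0.126], [-0.126, 0.0, 0.992], [-0.0, -1.0, 0.0]]
force: [1.2, 1.9, -3.8]
opening: 0.193
```

```bash
python3 -c "
from h import *
st()"
```

```text
12.25 [ 0.5139 -0.1108  0.126 ] [[0.992, -0.0, 0.126], [-0.126, 0.0, 0.992], [-0.0, -1.0, 0.0]] [ 1.2  1.9 -3.8] 0.193 [ -24.4   32.9  102.4    0.    44.7 -107.1]
```

Call:
{"fn": "arm_command", "kwargs": {"translation": [[0,0.02,0],[0,0.04,0],[0,0.06,0],[0,0.06,0]], "rotation": [[0,0,0],[0,0,0],[0,0,0],[0,0,0]], "grip": [1,1,1,1]}}

```text
time_s: 12.65
position: [0.5146, -0.111, 0.1221]
tcp_rot: [[0.992, 0.002, 0.126], [-0.126, -0.0, 0.992], [0.002, -1.0, -0.0]]
force: [0.4, 1.9, 3.1]
opening: 0.188
```

Call:
{"fn": "arm_command", "kwargs": {"translation": [[0,0.02,0],[0,0.04,0],[0,0.04,0]], "rotation": [[0,0,0],[0,0,0],[0,0,0]], "grip": [1,1,1]}}

```text
time_s: 12.95
position: [0.5147, -0.1111, 0.1205]
tcp_rot: [[0.992, 0.002, 0.126], [-0.126, -0.001, 0.992], [0.002, -1.0, -0.001]]
force: [-2.6, 2.4, 18.0]
opening: 0.191
```

Call:
{"fn": "arm_command", "kwargs": {"translation": [[0,0.02,0],[0,0.025,0],[0,0.025,0]], "rotation": [[0,0,0],[0,0,0],[0,0,0]], "grip": [1,1,1]}}

```text
time_s: 13.25
position: [0.5147, -0.1111, 0.1203]
tcp_rot: [[0.992, 0.003, 0.126], [-0.126, -0.001, 0.992], [0.003, -1.0, -0.001]]
force: [-6.0, 3.5, 30.9]
opening: 0.192
```

```bash
python3 - <<'E'
from h import *
st()
S=cap("scene"); np.save("s3.npy",S,allow_pickle=True)
b=S["image"][130:250,160:280]
cv2.imwrite("pics/g4.png",cv2.resize(b,None,fx=4,fy=4,interpolation=cv2.INTER_CUBIC))
E
```

```text
13.25 [ 0.5147 -0.1111  0.1203] [[0.992, 0.003, 0.126], [-0.126, -0.001, 0.992], [0.003, -1.0, -0.001]] [-6.   3.5 30.9] 0.192 [ -24.4   33.4  102.6   -0.    43.8 -107.1]
```

```bash
python3 - <<'E'
from h import *
c=eyes.capture("wrist"); print(np.round(c["hand_eye"],3).tolist())
E
```

```text
[[-0.0, 0.963, 0.27, -0.074], [0.001, -0.27, 0.963, -0.139], [1.0, 0.0, -0.001, 0.0], [0.0, 0.0, 0.0, 1.0]]
```

Call:
{"fn": "arm_command", "kwargs": {"translation": [[0,-0.03,0],[0,-0.055,0],[0,-0.055,0]], "rotation": [[0,0,0],[0,0,0],[0,0,0]], "grip": [1,1,0.8]}}

```text
time_s: 13.65
position: [0.5145, -0.111, 0.1206]
tcp_rot: [[0.992, 0.001, 0.126], [-0.126, -0.0, 0.992], [0.001, -1.0, -0.0]]
force: [0.4, 2.3, 3.8]
opening: 0.19
```

Call:
{"fn": "arm_command", "kwargs": {"translation": [[0,0,0],[0,0,0],[0,0,0],[0,0,0],[0,0,0]], "rotation": [[0,0,0],[0,0,0],[0,0,0],[0,0,0],[0,0,0]], "grip": [0,0,0,0,0]}}

```text
time_s: 14.15
position: [0.5138, -0.111, 0.1204]
tcp_rot: [[0.992, -0.001, 0.126], [-0.126, 0.0, 0.992], [-0.001, -1.0, -0.0]]
force: [0.5, 0.3, -0.0]
opening: 0.483
```

Call:
{"fn": "arm_command", "kwargs": {"translation": [[0,-0.2,0],[0,-0.6,0],[0,-1,0]], "rotation": [[0,0,0],[0,0,0],[0,0,0]], "grip": [0,0,0]}}

```text
time_s: 14.45
position: [0.5133, -0.1108, 0.2008]
tcp_rot: [[0.992, -0.002, 0.126], [-0.126, 0.001, 0.992], [-0.002, -1.0, 0.001]]
force: [0.4, -0.2, -0.2]
opening: 0.501
```

```bash
python3 - <<'E'
from h import *
st()
c=cap("wrist")
for t,z in dict(arbor=.085,wedge_head=.045).items():
    for r in models.spot_point("wrist",t)[:2]:
        p=np.array(r["point"])*[640,400]; print(t,"pt",round(r["conf"],2),np.round(p,1),np.round(back(c,p,z),4))
b=crop(c,220,80,440,280,2); o=np.array([220,80])
draw(b,c,bar(.5145,-.111,-7.2,.085),o,2,(0,0,255))
S=cap("scene")["image"][130:250,160:280]
cv2.imwrite("pics/g5.png",np.hstack([b,cv2.resize(S,(400,400),interpolation=cv2.INTER_CUBIC)[:b.shape[0]]]))
E
```

```text
14.45 [ 0.5133 -0.1108  0.2008] [[0.992, -0.002, 0.126], [-0.126, 0.001, 0.992], [-0.002, -1.0, 0.001]] [ 0.4 -0.2 -0.2] 0.501 [ -24.4   26.1   98.9   -0.    55.1 -107.1]
wedge_head pt 0.75 [318. 308.] [ 0.6486 -0.1269  0.045 ]
wedge_head pt 0.66 [298.9  83. ] [ 0.4114 -0.1147  0.045 ]
```

View pics/g5.png

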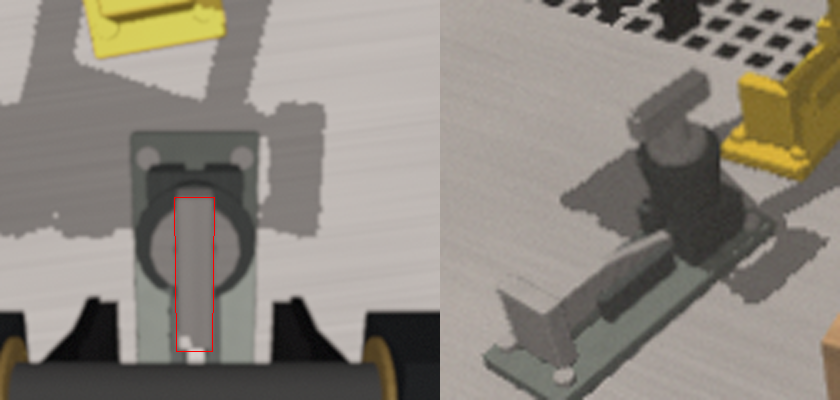

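Call:
{"fn": "arm_command", "kwargs": {"translation": [[0.5,0,0],[1,0,0]], "rotation": [[0,0,0],[0,0,0]], "grip": [1,1]}}

```text
time_s: 14.85
position: [0.5922, -0.1205, 0.1989]
tcp_rot: [[0.992, -0.004, 0.126], [-0.126, 0.002, 0.992], [-0.004, -1.0, 0.001]]
force: [1.1, -0.9, -0.2]
opening: 0.395
```

Call:
{"fn": "arm_command", "kwargs": {"translation": [[0.5,0,0],[1,0,0]], "rotation": [[0,0,0],[0,0,0]], "grip": [1,1]}}

```text
time_s: 15.05
position: [0.6729, -0.1309, 0.1982]
tcp_rot: [[0.992, -0.004, 0.126], [-0.126, 0.001, 0.992], [-0.004, -1.0, 0.001]]
force: [1.0, -0.8, -0.1]
opening: 0.221
```

Call:
{"fn": "arm_command", "kwargs": {"translation": [[0.2,0.1,0],[0.2,0.5,0],[0.2,0.8,0],[0.2,0.8,0]], "rotation": [[0,0,0],[0,0,0],[0,0,0],[0,0,0]], "grip": [1,1,1,1]}}

```text
time_s: 15.45
position: [0.6844, -0.1316, 0.1298]
tcp_rot: [[0.992, -0.012, 0.126], [-0.126, 0.004, 0.992], [-0.013, -1.0, 0.003]]
force: [-0.6, -0.2, -0.8]
opening: 0.008
```

```bash
python3 - <<'E'
from h import *
st()
c=cap("wrist")
for cam in ("wrist","scene"):
  c=cap(cam)
  for r in models.spot_point(cam,"wedge_head")[:2]:
        p=np.array(r["point"])*[640,400]; print(cam,round(r["conf"],2),np.round(p,1),np.round(back(c,p,.045),4))
E
```

```text
15.45 [ 0.6844 -0.1316  0.1298] [[0.992, -0.012, 0.126], [-0.126, 0.004, 0.992], [-0.013, -1.0, 0.003]] [-0.6 -0.2 -0.8] 0.008 [ -20.    43.3   75.5   -0.    62.  -102.8]
wrist 0.94 [315.1 166.4] [ 0.6506 -0.1292  0.045 ]
scene 0.72 [185.7 225.5] [ 0.6495 -0.1289  0.045 ]
scene 0.57 [258.  161.1] [ 0.4084 -0.1191  0.045 ]
```

Call:
{"fn": "arm_command", "kwargs": {"translation": [[0,0.4,0],[0,0.7,0],[0,0.9,0],[0,0.9,0]], "rotation": [[0,0,0],[0,0,0],[0,0,0],[0,0,0]], "grip": [1,1,1,1]}}

```text
time_s: 16.1
position: [0.6873, -0.1327, 0.063]
tcp_rot: [[0.992, -0.003, 0.126], [-0.126, 0.001, 0.992], [-0.003, -1.0, 0.001]]
force: [-0.4, 0.2, 0.2]
opening: 0.004
```

Call:
{"fn": "arm_command", "kwargs": {"translation": [[-0.1,0,0],[-0.2,0,0],[-0.3,0,0],[-0.37,0,0],[-0.44,0,0]], "rotation": [[0,0,0],[0,0,0],[0,0,0],[0,0,0],[0,0,0]], "grip": [1,1,1,1,1]}}

```text
time_s: 16.6
position: [0.6548, -0.1289, 0.0659]
tcp_rot: [[0.992, 0.005, 0.126], [-0.126, -0.001, 0.992], [0.005, -1.0, -0.0]]
force: [2.6, 0.3, 0.9]
opening: 0.009
```

```bash
python3 -c "
from h import *
st()"
```

```text
16.6 [ 0.6548 -0.1289  0.0659] [[0.992, 0.005, 0.126], [-0.126, -0.001, 0.992], [0.005, -1.0, -0.0]] [2.6 0.3 0.9] 0.009 [ -20.7   45.9   82.8    0.    51.  -103.5]
```

Call:
{"fn": "arm_command", "kwargs": {"translation": [[-0.08,0.1,0],[-0.16,0.1,0],[-0.24,0.1,0],[-0.32,0.1,0],[-0.4,0.1,0]], "rotation": [[0,0,0],[0,0,0],[0,0,0],[0,0,0],[0,0,0]], "grip": [1,1,1,1,1]}}

```text
time_s: 17.1
position: [0.6336, -0.1267, 0.0571]
tcp_rot: [[0.991, 0.028, 0.129], [-0.129, -0.006, 0.992], [0.029, -1.0, -0.002]]
force: [27.9, 1.6, -19.0]
opening: 0.007
```

Call:
{"fn": "arm_command", "kwargs": {"translation": [[-0.05,0,0],[-0.08,0,0],[-0.12,0,0],[-0.12,0,0]], "rotation": [[0,0,0],[0,0,0],[0,0,0],[0,0,0]], "grip": [1,1,1,1]}}

```text
time_s: 17.5
position: [0.6206, -0.1251, 0.0568]
tcp_rot: [[0.992, 0.019, 0.127], [-0.127, -0.004, 0.992], [0.019, -1.0, -0.002]]
force: [13.8, 0.1, -6.7]
opening: 0.003
```

```bash
python3 -c "
from h import *
st()"
```

```text
17.5 [ 0.6206 -0.1251  0.0568] [[0.992, 0.019, 0.127], [-0.127, -0.004, 0.992], [0.019, -1.0, -0.002]] [13.8  0.1 -6.7] 0.003 [ -21.6   44.6   89.     0.2   45.3 -104.4]
```

Call:
{"fn": "arm_command", "kwargs": {"translation": [[-0.03,0,0],[-0.06,0,0],[-0.06,0,0]], "rotation": [[0,0,0],[0,0,0],[0,0,0]], "grip": [1,1,1]}}

```text
time_s: 17.8
position: [0.6145, -0.1243, 0.0568]
tcp_rot: [[0.992, 0.016, 0.127], [-0.127, -0.004, 0.992], [0.017, -1.0, -0.002]]
force: [16.2, -0.3, -8.2]
opening: 0.009
```

Call:
{"fn": "arm_command", "kwargs": {"translation": [[-0.03,0,0],[-0.05,0,0],[-0.05,0,0]], "rotation": [[0,0,0],[0,0,0],[0,0,0]], "grip": [1,1,1]}}

```text
time_s: 18.1
position: [0.6144, -0.1244, 0.057]
tcp_rot: [[0.991, 0.025, 0.128], [-0.128, -0.005, 0.992], [0.025, -1.0, -0.002]]
force: [22.0, 1.4, -12.6]
opening: 0.006
```

Call:
{"fn": "arm_command", "kwargs": {"translation": [[-0.03,0,0],[-0.05,0,0],[-0.05,0,0],[-0.05,0,0]], "rotation": [[0,0,0],[0,0,0],[0,0,0],[0,0,0]], "grip": [1,1,1,1]}}

```text
time_s: 18.5
position: [0.6143, -0.1244, 0.0572]
tcp_rot: [[0.991, 0.033, 0.129], [-0.129, -0.007, 0.992], [0.034, -0.999, -0.003]]
force: [30.2, 3.0, -18.4]
opening: 0.003
```

The wedge has stalled at the stop: 8 N more force moved it only 0.1 mm. I'll back off and check.

Call:
{"fn": "arm_command", "kwargs": {"translation": [[0.1,0,0],[0.2,0,0],[0.4,0,0],[0.6,0,0],[0.6,0,0]], "rotation": [[0,0,0],[0,0,0],[0,0,0],[0,0,0],[0,0,0]], "grip": [1,1,1,1,1]}}

```text
time_s: 19.0
position: [0.6472, -0.1278, 0.0558]
tcp_rot: [[0.992, -0.002, 0.125], [-0.125, 0.0, 0.992], [-0.002, -1.0, 0.0]]
force: [0.9, 0.2, 0.5]
opening: 0.008
```

Call:
{"fn": "arm_command", "kwargs": {"translation": [[0,-0.4,0],[0,-1,0],[0,-1,0]], "rotation": [[0,0,0],[0,0,0],[0,0,0]], "grip": [1,1,1]}}

```text
time_s: 19.3
position: [0.649, -0.1287, 0.1421]
tcp_rot: [[0.992, 0.007, 0.126], [-0.125, -0.003, 0.992], [0.008, -1.0, -0.002]]
force: [1.5, 0.1, 0.6]
opening: 0.006
```

Call:
{"fn": "arm_command", "kwargs": {"translation": [[0,-0.4,0],[0,-1,0],[0,-1,0]], "rotation": [[0,0,0],[0,0,0],[0,0,0]], "grip": [1,1,1]}}

```text
time_s: 19.6
position: [0.6491, -0.1288, 0.2224]
tcp_rot: [[0.992, 0.009, 0.126], [-0.126, -0.004, 0.992], [0.009, -1.0, -0.003]]
force: [1.0, -0.9, 1.1]
opening: 0.003
```

```bash
python3 - <<'E'
from h import *
st()
for cam in ("wrist","scene"):
  c=cap(cam)
  for t,z in dict(wedge_head=.045,arbor=.093).items():
    for r in models.spot_point(cam,t)[:2]:
        p=np.array(r["point"])*[640,400]; print(cam,t,round(r["conf"],2),np.round(p,1),np.round(back(c,p,z),4))
  if cam=="wrist": a=c
b=crop(a,180,0,480,200,1.5)
i=crop(c,160,130,280,250,2.5)
old=cv2.imread("pics/g5.png")[:,440:]
cv2.imwrite("pics/g6.png",np.hstack([b,i,cv2.resize(old,(300,300))])[:, :])
E
```

```text
19.6 [ 0.6491 -0.1288  0.2224] [[0.992, 0.009, 0.126], [-0.126, -0.004, 0.992], [0.009, -1.0, -0.003]] [ 1.  -0.9  1.1] 0.003 [ -20.9   34.2   78.1   -0.    67.1 -103.6]
wrist wedge_head 0.77 [316.9 137.1] [ 0.6012 -0.1235  0.045 ]
wrist wedge_head 0.36 [321.8  34.4] [ 0.5062 -0.1069  0.045 ]
wrist arbor 0.96 [588.3 191.2] [0.6769 0.1273 0.093 ]
wrist arbor 0.63 [321.2  36.5] [ 0.5181 -0.1094  0.093 ]
scene wedge_head 0.85 [259.3 161.5] [ 0.4083 -0.1154  0.045 ]
scene wedge_head 0.56 [201.2 209.8] [ 0.6006 -0.1305  0.045 ]
scene arbor 0.83 [228.4 169.7] [ 0.5141 -0.1164  0.093 ]
scene arbor 0.57 [306.8 295.3] [0.711  0.1738 0.093 ]
```

```bash
python3 -c "
import cv2
a=cv2.imread('pics/g6.png');print(a.shape);cv2.imwrite('pics/g7.png',a[:,250:])"
```

```text
(300, 1050, 3)
```

View pics/g7.png

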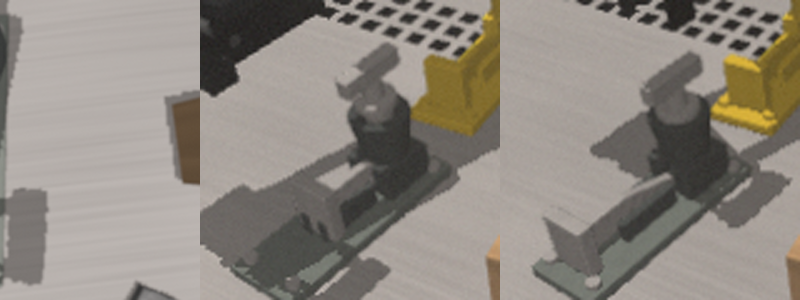

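The middle crop (after) shows the wedge head close to the sleeve, and the arbor standing upright and clearly higher than in the right crop (before). The arm is clear of everything, so I'll hand in.

```bash
python3 -c "
from h import *
print(bot.hand_in())"
```

```text
the job is handed in; nothing more can be done
None
```

I did every step of the task in order and handed it in at about 19.6 s; the hand-in gives no verdict.

- **Resting high:** I lifted the steel crossbar arbor from the rack and stood it in the grey sleeve about 45° askew. It rested about 12 mm above home, and I let go of it there briefly.
- **Pressed home:** I regripped it, twisted it 45° and pressed it down. It stopped hard 12.1 mm lower, where 13 N more moved it only 0.2 mm. After I let go, the bar lined up with the wedge in the wrist picture.
- **Wedge:** I pushed the head with closed fingers until it stalled, where 8 N more moved it only 0.1 mm. The camera puts the head face 48–50 mm further in than before, at x ≈ 0.601 m; I expected about 0.604 m at the stop.
- **Last check:** The arbor stood upright in the sleeve, visibly higher than when home, with the arm clear of it. I did not measure the lift in mm.
- **Disagreements:** The cameras differed by up to about 7 mm on the sleeve's position. The gripper read about 16.7 mm on the 14 mm bar, with no visible effect.

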